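Slide the sauce jar to the opening station and unscrew its lid

ROBOT

A 6-joint arm with a two-finger parallel gripper is mounted at the origin on the work surface. World frame = base frame: x ahead of the robot, y to its left, z up, the work surface at z = 0. Lengths are in m, angles in degrees, forces in N, time in s.
With the tool pointing down it reaches from about 0.3 to 0.75 m from the base axis. Payload 8.5 kg.
Tool frame: the origin (TCP) lies at the very end of the fingers, on their centre line; the grasp point (between the pads) lies 19 mm behind it (env.grip_depth is the z of the grasp point in the tool frame, in m); z points along the fingers, y is the direction in which the jaws open and shut (so a half turn about z gives the same grasp; the last joint's range is limited). The gripper opens to 85 mm and grips with 20 to 120 N. Pads are 22 mm wide; open, the fingers measure 114 mm over their backs; the gripper's body (76 mm by 85 mm) begins 54 mm behind the grasp point. The pads swing forward as they close: fully open they stand 13 mm farther back than shut.
Start: joints at [-75.476, 21.807, 74.336, -0, 83.858, -12.336], TCP at [0.248, -0.491, 0.231] pointing down, gripper open.
Joint ranges: [-178.18, 178.18], [-50.72, 133.34], [12.68, 142.11], [-81.47, 261.47], [9.98, 163.14], [-165.26, 165.26]. Speed limits (degrees/s): [136.94, 136.94, 180, 180, 180, 180].

INTERFACE

Orientations are given as a 3x3 rotation matrix whose columns are the frame's x, y, z axes.
In Python, from rig import env gives the robot as it stands.
- The arm moves only by the tool apply_moves, never from a script. Its argument "plan" is a list of rows, each an object of numbers: "tx", "ty", "tz": the shift along the world's x, y, z in mm; "rx", "ry", "rz": the turn, a rotation vector about the world's x, y, z in rad; "jaw": the opening, from -1 (shut) to 1 (fully open). A call has 1 to 12 rows; each row is the pose to reach, as a shift and turn from the pose measured when the call began; what a row does not reach only later rows make up. A row lasts 1/10 s, in which the tool goes at most 50 mm and 8.59 degrees, less where a joint would pass 70% of its speed; a pose out of reach is approached as far as the arm can. A call with a gripper value outside its range is refused whole. The fingers move at their own pace and stop on an object; "grip_force" is the grip in N (left out, the last holds). Time passes only in rows, so rows that repeat a pose let the fingers close. It gives the time, the measured TCP pose, the force and the opening at its end, in the units of the state.
- env.observe(): the state, without advancing time (a new reading comes with each control period).
- env.get_image(name): name is "side" or "top"; returns a dict with "image" (480x640x3 uint8, red, green, blue), "intrinsics" (3x3 intrinsics, pixels), "world_from_camera" (4x4, takes a point from camera to world coordinates). Camera axes: x right, y up, looking along -z (the intrinsics and any distortion apply to the point x, -y, -z); pixel columns grow to the right and rows downward; lengths in m; the calibration is good to about 2 mm. A picture is of the moment at which its call begins. There is no depth.
- env.close_job(): hands the job in, once; it reports no verdict.
The state is a dict: "time_s": time; "q": joint angles; "qvel": joint speeds; "joint_efforts": joint torques, N m; "position": TCP position; "tool_rot": TCP orientation; "ft_force": force on the tool from outside, world axes, zero at the start; "wrist_torque": the same for the moment, N m; "grip_width": finger opening in m.
Only numpy, scipy, OpenCV 4.12 (cv2) and the standard library are available. Lean on these libraries where they do the work, as an engineer would, in place of code of your own. Each camera call takes 0.05 s, during which the arm holds its last target.

TASK

Push the jar's carrier along its rail until it clicks into the detent of the opening station, where the two steel jaws brace the jar. Then unscrew the tight steel lid anticlockwise, stop turning once its threads let go (about a fifth of a turn), and lift it straight off. Finish while still holding the lid level in the gripper, two or three centimetres clear above the middle of the jar's mouth, leaving the jar standing in its carrier at the station and the bowl, bottle and spoon beside the rail where they are.

Things in the scene. Friction and masses are not known exactly. Their poses are not given: they have to be found in the camera images.
- rail: Fixed low steel rail, 30 mm wide and 500 mm long, on the counter. Origin on the counter (z = 0) under the jar's starting place; its +y axis is the direction in which the carrier must be pushed. The rail runs from y = -0.16 to +0.34.
- carrier (a joint): Carrier's travel along the rail's +y, m: 0 at the start, end stop at 0.23. It slides with about 2 N of friction; snapping into or out of the detent takes about 13 N. There is free rail beyond the station, so it can be pushed too far.
- carrier_nest (a point): Middle of the floor of the carrier's square nest, on which the jar stands, 35 mm above the counter. The carrier is a white plate 90 mm wide and 170 mm long (its edges at y = -120 and +50 mm from this point in the rail's axes), top at 35 mm; the nest's walls are 14 mm high and 68 mm apart inside and keep the square jar from turning.
- carrier_post (a point): Top middle of the carrier's black upright push post, a square bar 20 x 20 mm with sides along the rail's axes, rising from the plate (35 mm) to 102 mm above the counter, 95 mm behind the nest's middle (rail's -y side). It can be pushed, or pinched from above across the rail's x.
- station_seat (a point): Point of the fixed opening station above which the nest's middle must come: with the carrier in the detent this point and carrier_nest coincide. The place of the station along the rail varies. Same axes as the rail. Its two steel jaws stand at both sides of the rail, 68 mm apart, from 58 to 88 mm above the counter, 56 mm long along the rail, each 26 mm thick, with a flared entry reaching 52 mm before this point.
- jar: Loose square terracotta-brown stoneware jar, 64 x 64 mm and 65 mm high, with a round neck (40 mm) up to 92 mm; about 0.6 kg. Origin at the centre of its underside, z up. Its sides lie along the rail's axes to within some degrees.
- jar_rim (a point): Centre of the jar's mouth, on the top of the neck, 92 mm above the jar's underside.
- lid: Loose round steel screw lid, 60 mm diameter, 21 mm high, flat top, about 90 g. Origin at the centre of its lower edge (z up), which when closed lies 75 mm above the jar's underside (17 mm below the jar's rim), that is 110 mm above the counter. Three lugs inside it hook under three thread lugs on the neck, with 2 mm of vertical play: it does not rise as it turns. Take it by its sides from above; it may be gripped firmly.
- lid_turn (a joint): How far the lid's thread and gasket have been unscrewed relative to the jar, rad, anticlockwise from above: 0 at the start (tight; it cannot be turned clockwise). The seal resists with about 0.5 N m all the way. The lugs are clear of one another and the lid lifts straight off between about 0.8 and 1.65, best at 1.22; beyond 1.75 they hook again. It stays at its last value when the lid is lifted off.
- bowl: Small steel bowl, 100 mm across, 45 mm high, beside the rail on the robot's side. Origin under its centre. Leave alone.
- bottle: Green glass bottle, 54 mm across, 120 mm high, standing on the far side of the rail. Origin under its centre. Leave alone.
- spoon: Serving spoon with orange handle, lying on the far side of the rail. Leave alone.
There are look-alikes about, which are no part of the job. What is shaped like the lid but black or turquoise is not meant. There is more than one size of the part that bears station_seat; the job needs the larger.

How it is judged (in metres and radians):
On the way, in this order (a step that is already met when the one before it is completed fails the run):
1. the carrier is in the station's detent with the jar standing in it, lid still tight (horizontal distance between carrier_nest and station_seat below 0.005 m and horizontal distance between jar and station_seat below 0.01 m and value of joint lid_turn below 0.3 rad), for 0.2 s.
2. the lid has been unscrewed until its lugs are clear, still on the neck, jar braced at the station (value of joint lid_turn above 0.75 rad and z of lid in the frame of jar below 0.087 m and horizontal distance between carrier_nest and station_seat below 0.006 m), for 0.1 s.
At the end, for the whole second after the job is handed in: The lid is held still by the fingers, level within 0.2 rad, its lower edge 8 to 55 mm above the jar's rim and within 18 mm of its axis, not touching the jar; the carrier is within 6 mm of the station seat, and the jar stands upright down in the carrier's nest (z of lid in the frame of jar_rim between 0.008 and 0.055 m and horizontal distance between lid and jar_rim below 0.018 m and angle between lid's own z axis and vertical below 0.2 rad and contact force between the fingers and lid above 2 N and contact force between lid and jar below 0.1 N and linear speed of lid below 0.03 m/s and horizontal distance between carrier_nest and station_seat below 0.006 m and z of jar in the frame of carrier_nest below 0.004 m and horizontal distance between jar and carrier_nest below 0.008 m and angle between jar's own z axis and vertical below 0.08 rad); the arm keeps its last pose, push and grip.
It fails at once if the lid was turned on past the place where its threads let go, so that they hooked again (value of joint lid_turn above 1.8 rad).
It fails at once if the jar was lifted out of its nest or tipped (z of jar in the frame of carrier_nest above 0.012 m or angle between jar's own z axis and vertical above 0.25 rad).
It fails at once if the bowl, bottle or spoon was moved (distance of any of bowl, bottle, spoon from where it was at the start of the episode above 0.03 m).
It also fails if it takes over 48 s, if anything falls off the work surface, if the arm or the gripper's body presses on something with over 40 N, if the wrist force passes 120 N, or if a joint passes its speed limit or range.

## Working session

There is one attempt and no reset: what is moved stays moved. The work goes in short steps, Python scripts to look and compute and a tool call to move; the robot and the scene stay as the last step left them, time stands still between calls to the robot, and variables do not carry over. Pictures are saved under pics/ and viewed, and the job is handed in when it is done.

Besides the shell and the picture viewer there is one more tool, called after "Emit:" as name(argument=value, ...), one argument or row to a line, values as JSON. apply_moves: Moves the arm, as the interface text tells. Its arguments: {"type":"object","properties":{"plan":{"type":"array","items":{"type":"object","properties":{"tx":{"type":"number"},"ty":{"type":"number"},"tz":{"type":"number"},"rx":{"type":"number"},"ry":{"type":"number"},"rz":{"type":"number"},"jaw":{"type":"number"}}}},"grip_force":{"type":"number"}},"required":["plan"]}

```bash
ls; mkdir -p pics
python3 - <<'E'
from rig import env
import cv2
s=env.observe();print({k:s[k] for k in('time_s','position','tool_rot','ft_force','grip_width')}, env.grip_depth)
for n in('side','top'):
    d=env.get_image(n);cv2.imwrite(f'pics/{n}0.png',d['image'][:,:,::-1]);print(n,d['intrinsics'],d['world_from_camera'],[k for k in d])
E
```

```text
pics
{'time_s': 0.0, 'position': array([ 0.24840793, -0.49036739,  0.23069164]), 'tool_rot': array([[ 8.92111437e-01,  4.51815274e-01, -3.75769580e-04],
       [ 4.51815316e-01, -8.92110308e-01,  1.45551539e-03],
       [ 3.22396168e-04, -1.46826038e-03, -9.99998870e-01]]), 'ft_force': array([ 0.60193401, -0.38492707,  0.04889446]), 'grip_width': 0.08545939352492493} -0.0187
side [[519.58439297   0.         324.90337252]
 [  0.         519.58439297 229.90944452]
 [  0.           0.           1.        ]] [[-0.71616965  0.3448333  -0.60678747 -0.02032265]
 [-0.69788137 -0.34396583  0.62821104  0.62458903]
 [ 0.00791393  0.87337134  0.48699062  0.54735786]
 [ 0.          0.          0.          1.        ]] ['image', 'intrinsics', 'world_from_camera']
top [[470.01614372   0.         322.2915075 ]
 [  0.         470.01614372 238.79021618]
 [  0.           0.           1.        ]] [[-0.02219282  0.98959062 -0.14218963  0.44420798]
 [-0.99956167 -0.01917551  0.02255566  0.03561794]
 [ 0.01959432  0.14262788  0.98958241  0.83247777]
 [ 0.          0.          0.          1.        ]] ['image', 'intrinsics', 'world_from_camera']
```

View pics/side0.png

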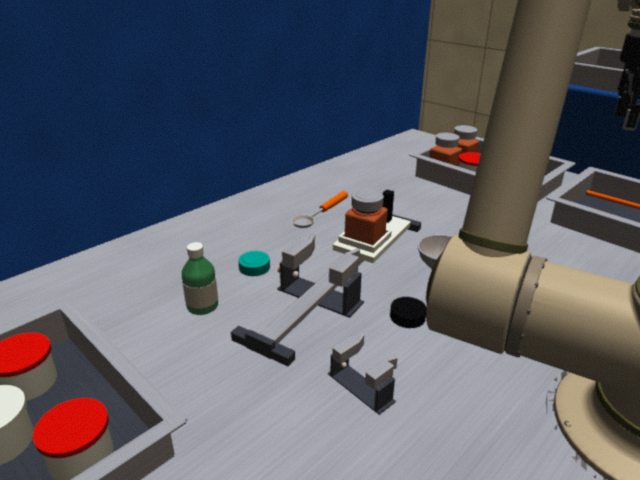

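View pics/top0.png

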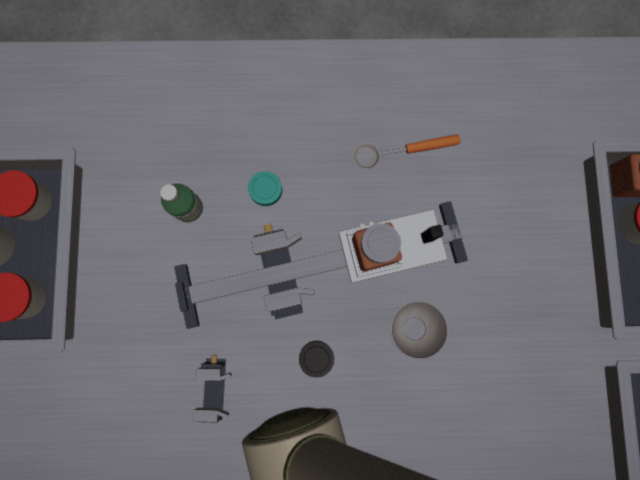

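The job's lid is the steel one on the jar at top (381,243). Look-alikes are the turquoise lid (265,188), the black lid (317,358) and the lidded jars in the side trays. The station wanted is the larger one on the rail at (277,272), not the small one at (212,393). I'll check these in close crops and measure them.

```bash
cat > h.py <<'E'
import numpy as np,cv2
K={};W={}
K['side']=np.array([[519.58439297,0,324.90337252],[0,519.58439297,229.90944452],[0,0,1]])
K['top']=np.array([[470.01614372,0,322.2915075],[0,470.01614372,238.79021618],[0,0,1]])
W['side']=np.array([[-0.71616965,0.3448333,-0.60678747,-0.02032265],[-0.69788137,-0.34396583,0.62821104,0.62458903],[0.00791393,0.87337134,0.48699062,0.54735786],[0,0,0,1]])
W['top']=np.array([[-0.02219282,0.98959062,-0.14218963,0.44420798],[-0.99956167,-0.01917551,0.02255566,0.03561794],[0.01959432,0.14262788,0.98958241,0.83247777],[0,0,0,1]])
def ray(n,u,v):
    d=np.linalg.inv(K[n])@[u,v,1]; d=W[n][:3,:3]@(d*[1,-1,-1]); return W[n][:3,3],d
def onz(n,u,v,z):
    o,d=ray(n,u,v); return o+d*(z-o[2])/d[2]
def proj(n,p):
    c=W[n][:3,:3].T@(np.asarray(p)-W[n][:3,3]); q=K[n]@(c*[1,-1,-1]); return q[:2]/q[2]
E
python3 - <<'E'
import cv2
a=cv2.imread('pics/top0.png');b=cv2.imread('pics/side0.png')
cv2.imwrite('pics/c1.png',cv2.resize(a[195:295,330:480],None,fx=5,fy=5,interpolation=cv2.INTER_CUBIC))
cv2.imwrite('pics/c2.png',cv2.resize(a[215:330,170:350],None,fx=4.4,fy=4.4,interpolation=cv2.INTER_CUBIC))
cv2.imwrite('pics/c3.png',cv2.resize(b[180:320,270:430],None,fx=4.2,fy=4.2,interpolation=cv2.INTER_CUBIC))
E
```

```text
(no output)
```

View pics/c1.png

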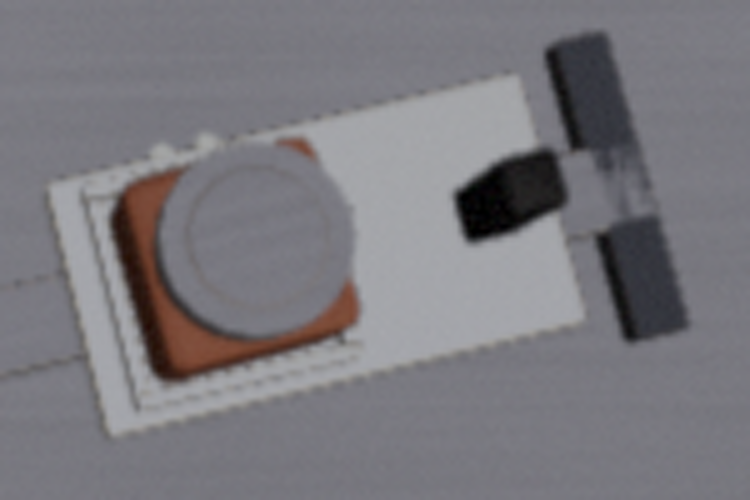

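View pics/c2.png

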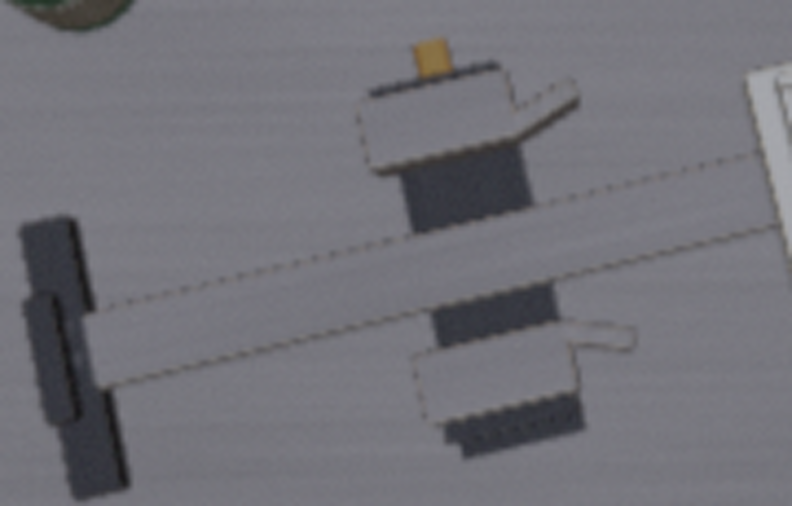

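View pics/c3.png

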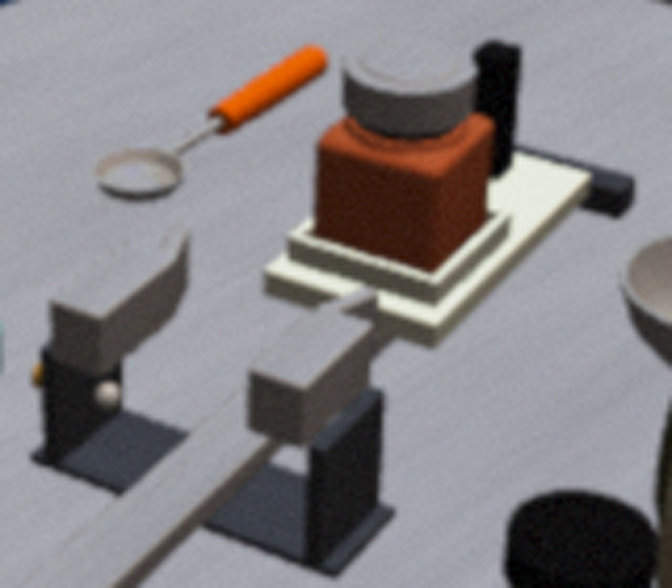

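Run:
```python
from h import *
np.set_printoptions(precision=4,suppress=True)
c=[onz('top',330+u/5,195+v/5,.035) for u,v in[(48,187),(520,74),(583,320),(112,436)]]
for p in c: print(p)
TL,TR,BR,BL=c
print('len',np.linalg.norm(TL-TR),np.linalg.norm(BL-BR),np.linalg.norm(TL-BL))
ydir=(TL-TR+BL-BR);ydir/=np.linalg.norm(ydir);print('ydir',ydir,np.degrees(np.arctan2(ydir[1],ydir[0])))
mid=(TL+TR+BL+BR)/4; nest=mid+ydir*.035; print('nest',nest,'post',nest-ydir*.095)
xd=np.array([ydir[1],-ydir[0],0])
lid=onz('top',330+258/5,195+240/5,.131);print('lid',lid, 'rel', (lid-nest)@xd,(lid-nest)@ydir)
U=[onz('top',170+u/4.4,215+v/4.4,.088) for u,v in[(360,98),(503,68),(518,138),(375,170)]]
L=[onz('top',170+u/4.4,215+v/4.4,.088) for u,v in[(414,358),(562,322),(578,392),(428,424)]]
for q in(U,L):
    for p in q: print('jaw rel',(p-nest)@xd,(p-nest)@ydir)
s=np.mean(U+L,0);print('seat',s,(s-nest)@xd,(s-nest)@ydir)
post=nest-ydir*.095
for z in(.035,.102):
  print([((proj('top',np.r_[(post+a*xd+b*ydir)[:2],z])-[330,195])*5).round() for a in(-.01,.01) for b in (-.01,.01)])
# side view check
print('side post top',(proj('side',np.r_[post[:2],.102])-[270,180])*4.2,'lid',(proj('side',np.r_[lid[:2],.131])-[270,180])*4.2)
for a in(-.034,.034):
  for b in (-.028,.028):
    p=s+a*xd+b*ydir; print('side jaw inner top',(proj('side',np.r_[p[:2],.088])-[270,180])*4.2)
```

```text
[ 0.5693 -0.0126  0.035 ]
[ 0.6059 -0.1779  0.035 ]
[ 0.5197 -0.1947  0.035 ]
[ 0.4835 -0.0319  0.035 ]
len 0.1693067928136839 0.16676804316425273 0.0879498980490228
ydir [-0.2166  0.9763  0.    ] 102.50989017284853
nest [ 0.537  -0.0701  0.035 ] post [ 0.5576 -0.1628  0.035 ]
lid [ 0.5368 -0.0698  0.131 ] rel -0.00011945334701242193 0.000345214606469465
jaw rel 0.06190899056662879 0.19236708659805168
jaw rel 0.060464014937442544 0.1394992072348605
jaw rel 0.034161542381907634 0.1400569863398562
jaw rel 0.03498102861517162 0.19283316004536405
jaw rel -0.03410356681990465 0.19408673284271155
jaw rel -0.03419582275851137 0.1399100666474199
jaw rel -0.05970255709629464 0.1401107363890021
jaw rel -0.057975643670601956 0.19441327215553003
seat [0.5016 0.0928 0.088 ] 0.0006922482694797216 0.16665965603159952
[array([520., 233.]), array([464., 247.]), array([505., 178.]), array([449., 191.])]
[array([574., 205.]), array([514., 219.]), array([557., 144.]), array([496., 159.])]
side post top [501.9929  42.8494] lid [414.3413  59.226 ]
side jaw inner top [323.2836 298.1567]
side jaw inner top [251.1748 362.4147]
side jaw inner top [181.5959 252.4346]
side jaw inner top [105.2628 312.2048]
```

Crop check: the lid at (381,243) is plain steel on a brown jar, and the jaws on the rail are 68 mm apart, so this is the larger station. Measurements:
- Nest (0.537, -0.070)
- Post (0.557, -0.162)
- Seat (0.502, 0.093), so the travel is about 167 mm
- Rail +y at 102.5°

I'll move above the post now.

Emit:
apply_moves(
  plan=[
    {"tx": 26, "ty": 27, "tz": -2, "rz": 0.11, "jaw": 0.3},
    {"tx": 52, "ty": 55, "tz": -5, "rz": 0.22, "jaw": 0.3},
    {"tx": 78, "ty": 82, "tz": -8, "rz": 0.33, "jaw": 0.3},
    {"tx": 103, "ty": 110, "tz": -10, "rz": 0.44, "jaw": 0.3},
    {"tx": 129, "ty": 137, "tz": -13, "rz": 0.55, "jaw": 0.3},
    {"tx": 155, "ty": 164, "tz": -16, "rz": 0.66, "jaw": 0.3},
    {"tx": 180, "ty": 191, "tz": -20, "rz": 0.77, "jaw": 0.3},
    {"tx": 206, "ty": 219, "tz": -24, "rz": 0.88, "jaw": 0.3},
    {"tx": 232, "ty": 246, "tz": -28, "rz": 0.99, "jaw": 0.3},
    {"tx": 258, "ty": 273, "tz": -32, "rz": 1.1, "jaw": 0.3},
    {"tx": 283, "ty": 301, "tz": -36, "rz": 1.21, "jaw": 0.3},
    {"tx": 309, "ty": 328, "tz": -41, "rz": 1.319, "jaw": 0.3},
  ],
)

```text
validation failed for argument at $.pl...
```

Emit:
apply_moves(
  plan=[
    {"tz": 0, "jaw": 0.3},
  ],
)

```text
validation failed for argument at $.pl...
```

Run:
```python
from rig import env
import cv2
s=env.observe();print(s['position'],s['tool_rot'].round(4),s['grip_width'],s['time_s'],s['q'])
a=env.get_image('side')['image'][:,:,::-1];b=env.get_image('top')['image'][:,:,::-1]
cv2.imwrite('pics/s1.png',cv2.resize(a[100:300,270:470],None,fx=3,fy=3));cv2.imwrite('pics/t1.png',cv2.resize(b[150:300,320:480],None,fx=4,fy=4))
```

```text
[ 0.24843924 -0.4904114   0.23077295] [[ 8.921e-01  4.518e-01 -3.000e-04]
 [ 4.518e-01 -8.921e-01  1.300e-03]
 [ 3.000e-04 -1.300e-03 -1.000e+00]] 0.0855671291412469 0.1 [-7.54754903e+01  2.18390712e+01  7.43774173e+01  1.55103251e-03
  8.38592437e+01 -1.23367207e+01]
```

View pics/s1.png

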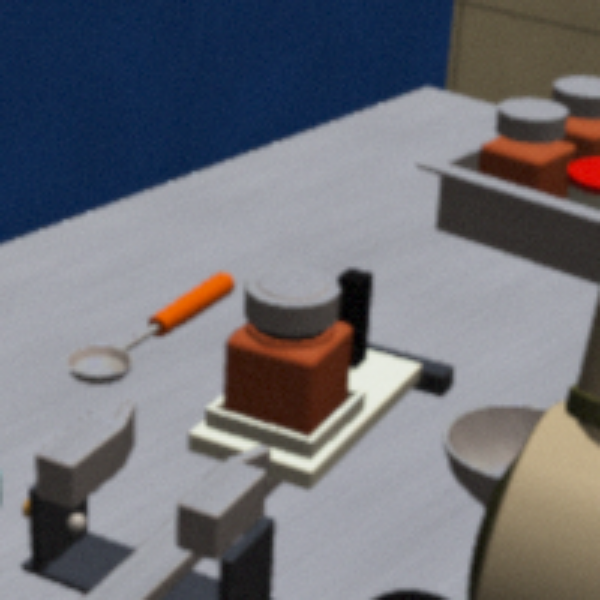

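View pics/t1.png

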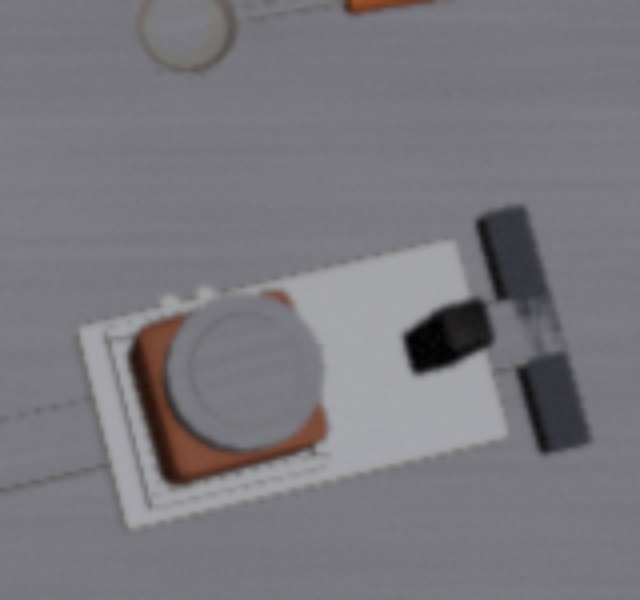

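The move was refused as invalid and nothing moved, as the picture shows: the post is still at about (437,232) in the top view. I'll retry with every key given.

Emit:
apply_moves(
  plan=[
    {"tx": 26, "ty": 27, "tz": -2, "rx": 0, "ry": 0, "rz": 0.11, "jaw": 0.3},
    {"tx": 52, "ty": 55, "tz": -5, "rx": 0, "ry": 0, "rz": 0.22, "jaw": 0.3},
    {"tx": 78, "ty": 82, "tz": -8, "rx": 0, "ry": 0, "rz": 0.33, "jaw": 0.3},
    {"tx": 103, "ty": 110, "tz": -10, "rx": 0, "ry": 0, "rz": 0.44, "jaw": 0.3},
    {"tx": 129, "ty": 137, "tz": -13, "rx": 0, "ry": 0, "rz": 0.55, "jaw": 0.3},
    {"tx": 155, "ty": 164, "tz": -16, "rx": 0, "ry": 0, "rz": 0.66, "jaw": 0.3},
    {"tx": 180, "ty": 191, "tz": -20, "rx": 0, "ry": 0, "rz": 0.77, "jaw": 0.3},
    {"tx": 206, "ty": 219, "tz": -24, "rx": 0, "ry": 0, "rz": 0.88, "jaw": 0.3},
    {"tx": 232, "ty": 246, "tz": -28, "rx": 0, "ry": 0, "rz": 0.99, "jaw": 0.3},
    {"tx": 258, "ty": 273, "tz": -32, "rx": 0, "ry": 0, "rz": 1.1, "jaw": 0.3},
    {"tx": 283, "ty": 301, "tz": -36, "rx": 0, "ry": 0, "rz": 1.21, "jaw": 0.3},
    {"tx": 309, "ty": 328, "tz": -41, "rx": 0, "ry": 0, "rz": 1.319, "jaw": 0.3},
  ],
  grip_force=60,
)

```text
time_s: 1.4
position: [0.5583, -0.1611, 0.1898]
tool_rot: [[-0.22, 0.976, -0.001], [0.976, 0.22, 0.0], [0.0, -0.001, -1.0]]
ft_force: [0.7, -0.4, 0.1]
grip_width: 0.0555
```

Run:
```python
from rig import env
from h import *
s=env.observe();print(s['position'],s['tool_rot'].round(4),s['grip_width'],s['time_s'],s['q'].round(1))
print('post from top',onz('top',437.5,231.8,.102))
a=env.get_image('side')['image'][:,:,::-1];b=env.get_image('top')['image'][:,:,::-1]
cv2.imwrite('pics/s2.png',cv2.resize(a[100:300,270:470],None,fx=3,fy=3));cv2.imwrite('pics/t2.png',cv2.resize(b[150:300,320:480],None,fx=4,fy=4))
```

```text
[ 0.55831021 -0.16109872  0.18978102] [[-2.198e-01  9.755e-01 -9.000e-04]
 [ 9.755e-01  2.198e-01  0.000e+00]
 [ 2.000e-04 -9.000e-04 -1.000e+00]] 0.05550094860960708 1.4 [-27.8  26.8  73.3  -0.   80.  -40.4]
post from top [ 0.55680407 -0.16349304  0.102     ]
```

View pics/s2.png

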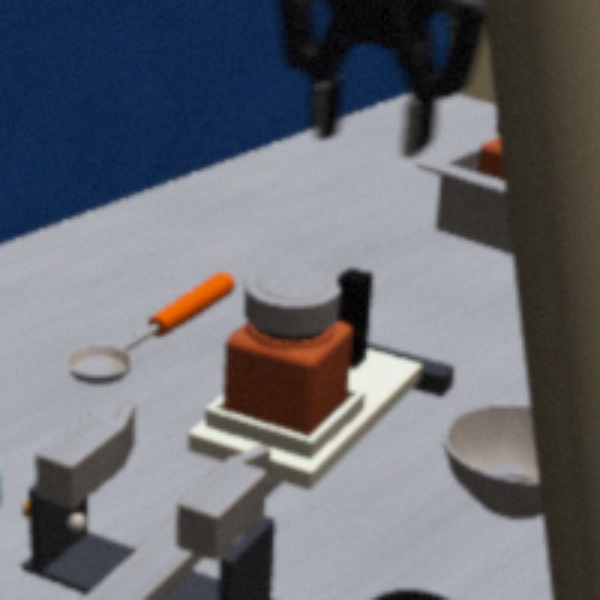

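The side view shows the open fingers above and behind the post, with the fingertips at about (322,130) and (415,150) in the crop. The post position from both estimates agrees within 1–2 mm. Next I descend and pinch.

Emit:
apply_moves(
  plan=[
    {"tx": -1, "ty": -2, "tz": -40, "rx": 0, "ry": 0, "rz": 0, "jaw": 0.3},
    {"tx": -1, "ty": -2, "tz": -80, "rx": 0, "ry": 0, "rz": 0, "jaw": 0.3},
    {"tx": -1, "ty": -2, "tz": -110, "rx": 0, "ry": 0, "rz": 0, "jaw": 0.3},
    {"tx": -1, "ty": -2, "tz": -126, "rx": 0, "ry": 0, "rz": 0, "jaw": 0.3},
    {"tx": -1, "ty": -2, "tz": -126, "rx": 0, "ry": 0, "rz": 0, "jaw": 0.3},
    {"tx": -1, "ty": -2, "tz": -126, "rx": 0, "ry": 0, "rz": 0, "jaw": -1},
    {"tx": -1, "ty": -2, "tz": -126, "rx": 0, "ry": 0, "rz": 0, "jaw": -1},
    {"tx": -1, "ty": -2, "tz": -126, "rx": 0, "ry": 0, "rz": 0, "jaw": -1},
    {"tx": -1, "ty": -2, "tz": -126, "rx": 0, "ry": 0, "rz": 0, "jaw": -1},
    {"tx": -1, "ty": -2, "tz": -126, "rx": 0, "ry": 0, "rz": 0, "jaw": -1},
  ],
  grip_force=50,
)

```text
time_s: 2.5
position: [0.5587, -0.1617, 0.0643]
tool_rot: [[-0.222, 0.975, 0.001], [0.975, 0.222, 0.0], [-0.0, 0.001, -1.0]]
ft_force: [-1.0, 0.2, 6.4]
grip_width: 0.0195
```

Run:
```python
from rig import env
from h import *
s=env.observe();print(s['position'],s['grip_width'],s['time_s'],s['q'].round(1),s['ft_force'])
a=env.get_image('side')['image'][:,:,::-1]
cv2.imwrite('pics/s3.png',cv2.resize(a[100:300,270:470],None,fx=3,fy=3))
```

```text
[ 0.55869167 -0.16170577  0.06427844] 0.019542791318700937 2.5 [-27.8  34.5  82.6   0.   62.9 -40.6] [-0.95425581  0.22138618  6.40486592]
```

View pics/s3.png

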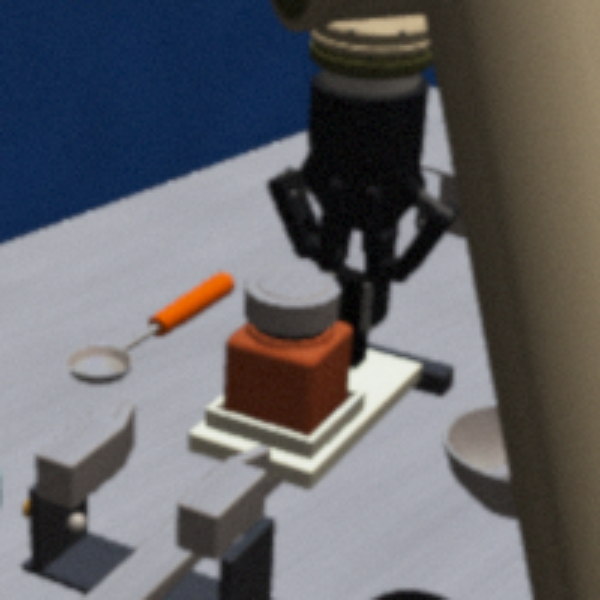

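The post is pinched, with the width reading 19.5 mm. I'll push 150 mm along the rail, then look again.

Emit:
apply_moves(
  plan=[
    {"tx": -1, "ty": 5, "tz": 0, "rx": 0, "ry": 0, "rz": 0, "jaw": -1},
    {"tx": -4, "ty": 18, "tz": 0, "rx": 0, "ry": 0, "rz": 0, "jaw": -1},
    {"tx": -7.5, "ty": 34, "tz": 0, "rx": 0, "ry": 0, "rz": 0, "jaw": -1},
    {"tx": -11, "ty": 50, "tz": 0, "rx": 0, "ry": 0, "rz": 0, "jaw": -1},
    {"tx": -14.6, "ty": 66, "tz": 0, "rx": 0, "ry": 0, "rz": 0, "jaw": -1},
    {"tx": -18.2, "ty": 82, "tz": 0, "rx": 0, "ry": 0, "rz": 0, "jaw": -1},
    {"tx": -21.7, "ty": 98, "tz": 0, "rx": 0, "ry": 0, "rz": 0, "jaw": -1},
    {"tx": -25, "ty": 113, "tz": 0, "rx": 0, "ry": 0, "rz": 0, "jaw": -1},
    {"tx": -28, "ty": 126, "tz": 0, "rx": 0, "ry": 0, "rz": 0, "jaw": -1},
    {"tx": -30, "ty": 136, "tz": 0, "rx": 0, "ry": 0, "rz": 0, "jaw": -1},
    {"tx": -31.8, "ty": 143, "tz": 0, "rx": 0, "ry": 0, "rz": 0, "jaw": -1},
    {"tx": -32.5, "ty": 146.4, "tz": 0, "rx": 0, "ry": 0, "rz": 0, "jaw": -1},
  ],
)

```text
time_s: 3.75
position: [0.5263, -0.0147, 0.0643]
tool_rot: [[-0.222, 0.975, 0.001], [0.975, 0.222, 0.0], [-0.0, 0.001, -1.0]]
ft_force: [2.5, -1.7, -3.0]
grip_width: 0.0193
```

Run:
```python
from rig import env
from h import *
s=env.observe();d=s['position']-[.5587,-.1617,.0643];print(s['position'],'along',-.2166*d[0]+.9763*d[1],'x',.9763*d[0]+.2166*d[1],s['grip_width'],s['time_s'],s['ft_force'])
a=env.get_image('side')['image'][:,:,::-1];b=env.get_image('top')['image'][:,:,::-1]
cv2.imwrite('pics/t4o.png',b)
cv2.imwrite('pics/s4.png',cv2.resize(a[150:350,230:430],None,fx=3,fy=3));cv2.imwrite('pics/t4.png',cv2.resize(b[190:340,220:420],None,fx=4,fy=4))
```

```text
[ 0.52626378 -0.01467469  0.06434163] along 0.15056649402893643 x 0.00017819534661373676 0.019265994775170093 3.75 [ 2.51053037 -1.69858213 -2.96221229]
```

View pics/s4.png

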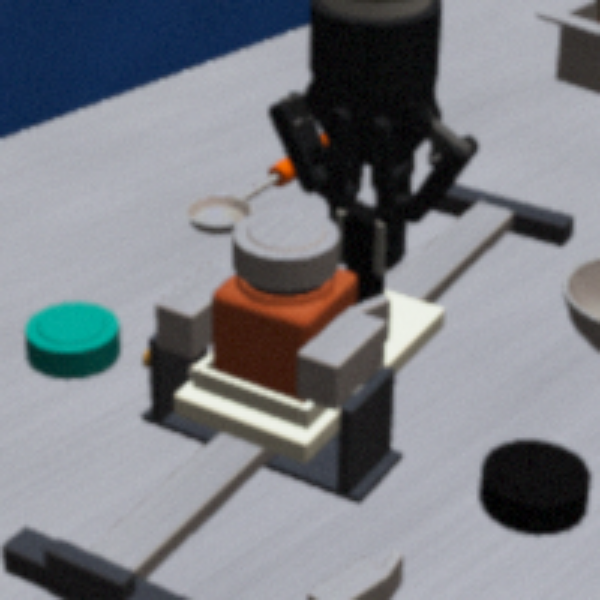

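View pics/t4.png

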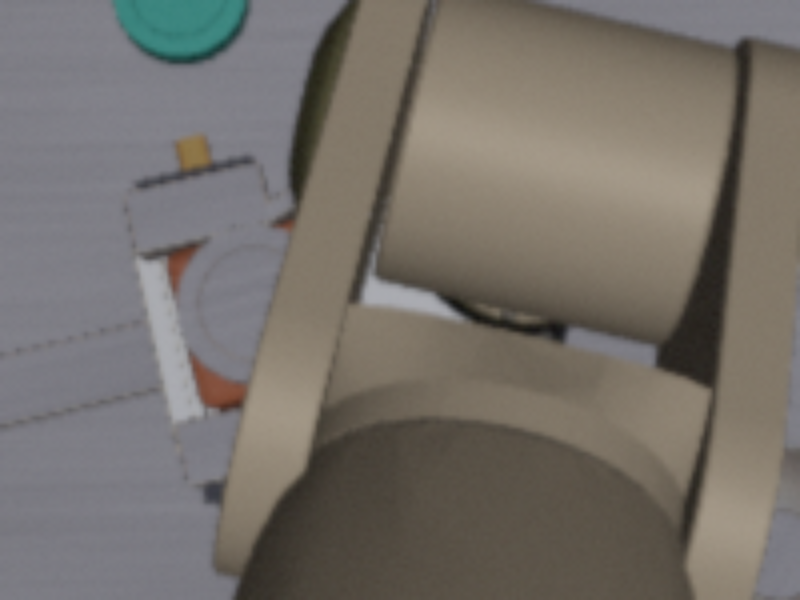

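The side view shows the jar between the jaws and still short of the seat. I'll creep on, watching the force.

Emit:
apply_moves(
  plan=[
    {"tx": -0.6, "ty": 2.9, "tz": 0, "rx": 0, "ry": 0, "rz": 0, "jaw": -1},
    {"tx": -1.3, "ty": 5.9, "tz": 0, "rx": 0, "ry": 0, "rz": 0, "jaw": -1},
    {"tx": -1.8, "ty": 7.8, "tz": 0, "rx": 0, "ry": 0, "rz": 0, "jaw": -1},
    {"tx": -1.8, "ty": 7.8, "tz": 0, "rx": 0, "ry": 0, "rz": 0, "jaw": -1},
  ],
)

```text
time_s: 4.25
position: [0.5247, -0.0078, 0.0643]
tool_rot: [[-0.221, 0.975, 0.001], [0.975, 0.221, 0.0], [0.0, 0.001, -1.0]]
ft_force: [3.7, -1.1, -2.8]
grip_width: 0.0197
```

Emit:
apply_moves(
  plan=[
    {"tx": -0.4, "ty": 2, "tz": 0, "rx": 0, "ry": 0, "rz": 0, "jaw": -1},
    {"tx": -0.4, "ty": 2, "tz": 0, "rx": 0, "ry": 0, "rz": 0, "jaw": -1},
  ],
)

```text
time_s: 4.45
position: [0.5243, -0.0061, 0.0643]
tool_rot: [[-0.221, 0.975, 0.001], [0.975, 0.221, -0.0], [-0.0, 0.001, -1.0]]
ft_force: [3.8, -3.3, -2.0]
grip_width: 0.0197
```

Emit:
apply_moves(
  plan=[
    {"tx": -0.4, "ty": 2, "tz": 0, "rx": 0, "ry": 0, "rz": 0, "jaw": -1},
    {"tx": -0.4, "ty": 2, "tz": 0, "rx": 0, "ry": 0, "rz": 0, "jaw": -1},
  ],
)

```text
time_s: 4.65
position: [0.5238, -0.0036, 0.0643]
tool_rot: [[-0.22, 0.975, 0.001], [0.975, 0.22, 0.001], [0.001, 0.001, -1.0]]
ft_force: [2.6, 1.8, -1.8]
grip_width: 0.0195
```

Emit:
apply_moves(
  plan=[
    {"tx": -0.4, "ty": 2, "tz": 0, "rx": 0, "ry": 0, "rz": 0, "jaw": -1},
    {"tx": -0.4, "ty": 2, "tz": 0, "rx": 0, "ry": 0, "rz": 0, "jaw": -1},
  ],
)

```text
time_s: 4.85
position: [0.5231, -0.0006, 0.0643]
tool_rot: [[-0.221, 0.975, 0.0], [0.975, 0.221, 0.002], [0.002, 0.001, -1.0]]
ft_force: [1.8, 5.7, -0.9]
grip_width: 0.0193
```

The force has turned to +y, so the detent is now pulling the carrier forward. Travel is about 165 mm. I'll go on until the pull balances.

Emit:
apply_moves(
  plan=[
    {"tx": -0.4, "ty": 1.5, "tz": 0, "rx": 0, "ry": 0, "rz": 0, "jaw": -1},
    {"tx": -0.4, "ty": 1.5, "tz": 0, "rx": 0, "ry": 0, "rz": 0, "jaw": -1},
  ],
)

```text
time_s: 5.05
position: [0.5227, 0.0013, 0.0643]
tool_rot: [[-0.221, 0.975, 0.0], [0.975, 0.221, 0.003], [0.002, 0.001, -1.0]]
ft_force: [3.0, 2.2, -2.6]
grip_width: 0.0194
```

Emit:
apply_moves(
  plan=[
    {"tx": -0.3, "ty": 1.5, "tz": 0, "rx": 0, "ry": 0, "rz": 0, "jaw": -1},
    {"tx": -0.3, "ty": 1.5, "tz": 0, "rx": 0, "ry": 0, "rz": 0, "jaw": -1},
  ],
)

```text
time_s: 5.25
position: [0.5226, 0.0019, 0.0643]
tool_rot: [[-0.221, 0.975, 0.001], [0.975, 0.221, 0.001], [0.001, 0.001, -1.0]]
ft_force: [2.6, -5.9, -1.3]
grip_width: 0.0193
```

The force has reversed to -5.9 N at 167.6 mm travel, so the detent is found and matches the 167 mm estimate. I release, rise and back off to look.

Emit:
apply_moves(
  plan=[
    {"tx": 0, "ty": 0, "tz": 0, "rx": 0, "ry": 0, "rz": 0, "jaw": 0.2},
    {"tx": 0, "ty": 0, "tz": 0, "rx": 0, "ry": 0, "rz": 0, "jaw": 0.2},
    {"tx": 0, "ty": 0, "tz": 0, "rx": 0, "ry": 0, "rz": 0, "jaw": 0.2},
    {"tx": 0, "ty": 0, "tz": 30, "rx": 0, "ry": 0, "rz": 0, "jaw": 0.2},
    {"tx": 0, "ty": 0, "tz": 75, "rx": 0, "ry": 0, "rz": 0, "jaw": 0.4},
    {"tx": 0, "ty": -20, "tz": 115, "rx": 0, "ry": 0, "rz": 0, "jaw": 1},
    {"tx": 0, "ty": -65, "tz": 125, "rx": 0, "ry": 0, "rz": 0, "jaw": 1},
    {"tx": 0, "ty": -110, "tz": 125, "rx": 0, "ry": 0, "rz": 0, "jaw": 1},
    {"tx": 0, "ty": -150, "tz": 125, "rx": 0, "ry": 0, "rz": 0, "jaw": 1},
    {"tx": 0, "ty": -150, "tz": 125, "rx": 0, "ry": 0, "rz": 0, "jaw": 1},
  ],
)

```text
time_s: 6.25
position: [0.5223, -0.1521, 0.1891]
tool_rot: [[-0.217, 0.976, 0.001], [0.976, 0.217, -0.0], [-0.0, 0.001, -1.0]]
ft_force: [0.1, 0.4, -0.1]
grip_width: 0.0852
```

Run:
```python
from rig import env
from h import *
s=env.observe();print(s['position'],s['grip_width'],s['time_s'],s['ft_force'],s['q'].round(1))
a=env.get_image('side')['image'][:,:,::-1];b=env.get_image('top')['image'][:,:,::-1]
cv2.imwrite('pics/t5o.png',b);cv2.imwrite('pics/s5o.png',a)
cv2.imwrite('pics/s5.png',cv2.resize(a[180:330,250:450],None,fx=4,fy=4,interpolation=cv2.INTER_CUBIC));cv2.imwrite('pics/t5.png',cv2.resize(b[200:340,220:400],None,fx=4.4,fy=4.2,interpolation=cv2.INTER_CUBIC))
```

```text
[ 0.52234938 -0.15205608  0.18914234] 0.08521658385628485 6.25 [ 0.07583574  0.41160868 -0.10043259] [-28.7  23.2  79.5   0.   77.3 -41.2]
```

View pics/s5.png

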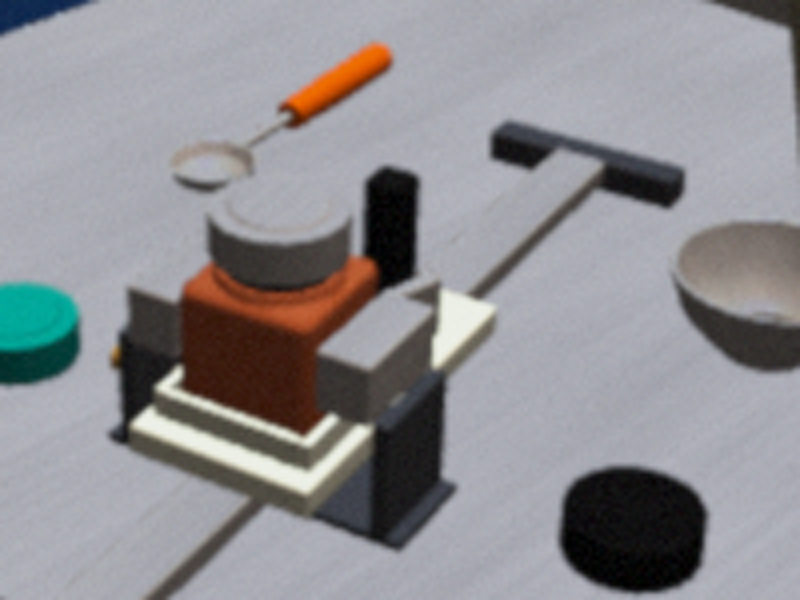

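View pics/t5.png

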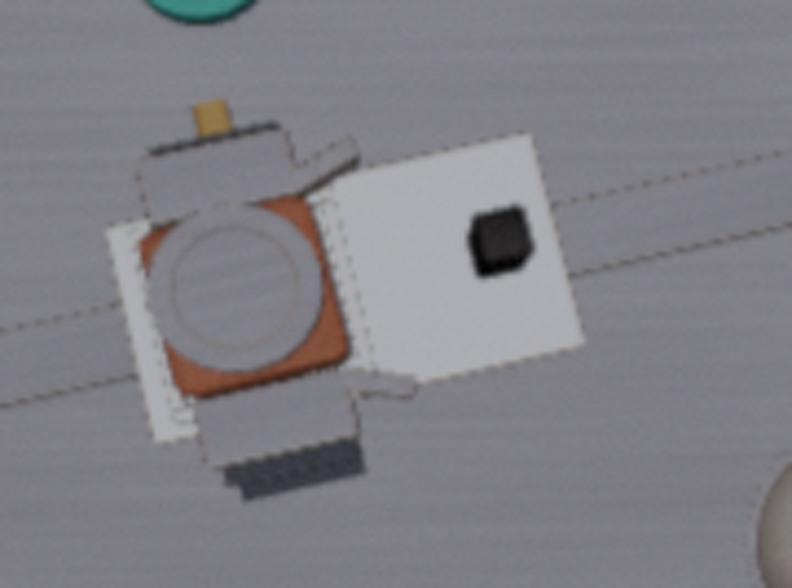

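Run:
```python
from h import *
np.set_printoptions(precision=4,suppress=True)
f=lambda u,v,z:onz('top',220+u/4.4,200+v/4.2,z)
TR,BR,TL,BL=[f(*p,.035) for p in((530,133),(583,345),(108,230),(157,440))]
yd=TL-TR+BL-BR;yd/=np.linalg.norm(yd);nest=(TL+TR+BL+BR)/4+yd*.035
U=[f(*p,.088) for p in((138,178),(287,130),(300,192),(150,222))]
print('yd',yd,'nest',nest,'lid top',f(236,287,.131))
y=np.array([-.2166,.9763,0])
seat=np.array([.5016,.0928,0]);print('nest-seat along',(nest-seat)@y,'x',(nest-seat)@[.9763,.2166,0])
print('post',f(508,232,.102), 'post-derived nest',f(508,232,.102)+y*.095)
# side lid: top ellipse centre
print('lid side',onz('side',250+280/4,180+208/4,.131))
```

```text
yd [-0.2115  0.9774  0.    ] nest [0.5019 0.0931 0.035 ] lid top [0.5019 0.0932 0.131 ]
nest-seat along 0.00024367536909353674 x 0.0004031548661408596
post [ 0.5228 -0.001   0.102 ] post-derived nest [0.5022 0.0917 0.102 ]
lid side [0.4992 0.0982 0.131 ]
```

The carrier is in the detent: nest to seat differs by 0.5 mm in the top view. The lid is at (0.502, 0.093), and the jar stands square between the jaws. I'll go over the lid.

Emit:
apply_moves(
  plan=[
    {"tx": -2, "ty": 25, "tz": 3, "rx": 0, "ry": 0, "rz": 0, "jaw": 1},
    {"tx": -4, "ty": 60, "tz": 5, "rx": 0, "ry": 0, "rz": 0, "jaw": 1},
    {"tx": -8, "ty": 100, "tz": 5, "rx": 0, "ry": 0, "rz": 0, "jaw": 1},
    {"tx": -12, "ty": 140, "tz": 5, "rx": 0, "ry": 0, "rz": 0, "jaw": 1},
    {"tx": -15, "ty": 180, "tz": 5, "rx": 0, "ry": 0, "rz": 0, "jaw": 1},
    {"tx": -18, "ty": 215, "tz": 0, "rx": 0, "ry": 0, "rz": 0, "jaw": 1},
    {"tx": -20, "ty": 240, "tz": -5, "rx": 0, "ry": 0, "rz": 0, "jaw": 1},
    {"tx": -20, "ty": 245, "tz": -10, "rx": 0, "ry": 0, "rz": 0, "jaw": 1},
    {"tx": -20, "ty": 245, "tz": -10, "rx": 0, "ry": 0, "rz": 0, "jaw": 1},
  ],
)

```text
time_s: 7.25
position: [0.5015, 0.0978, 0.1785]
tool_rot: [[-0.222, 0.975, -0.001], [0.975, 0.222, 0.001], [0.002, -0.001, -1.0]]
ft_force: [-0.9, -0.7, -0.7]
grip_width: 0.0855
```

Run:
```python
from rig import env
from h import *
s=env.observe();print(s['position'],s['grip_width'],s['time_s'],s['ft_force'],s['q'].round(1))
a=env.get_image('side')['image'][:,:,::-1]
cv2.imwrite('pics/s6.png',cv2.resize(a[130:330,230:430],None,fx=3,fy=3,interpolation=cv2.INTER_CUBIC))
```

```text
[0.50152303 0.09776455 0.1785461 ] 0.08549218269392456 7.25 [-0.92228454 -0.66614282 -0.72825852] [ -2.3  20.6  85.5   0.1  73.9 -15.2]
```

View pics/s6.png

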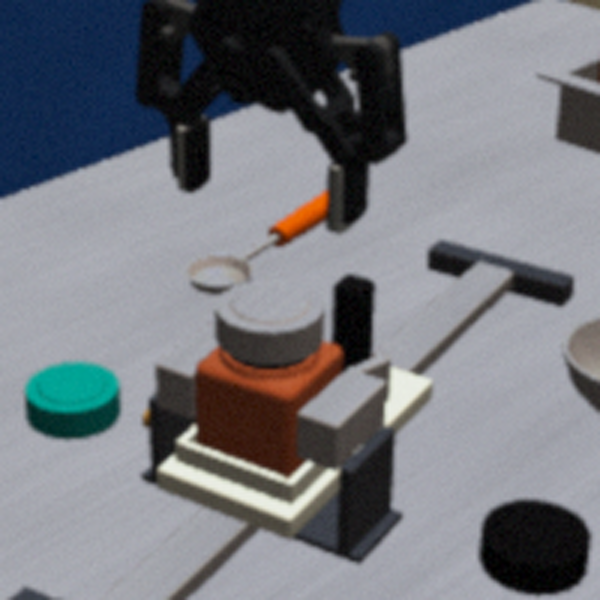

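The fingers straddle the lid from above, but the y reading is 4.8 mm too far, so I correct that while descending.

Emit:
apply_moves(
  plan=[
    {"tx": 0.5, "ty": -4.6, "tz": 0, "rx": 0, "ry": 0, "rz": 0, "jaw": 1},
    {"tx": 0.5, "ty": -4.6, "tz": 0, "rx": 0, "ry": 0, "rz": 0, "jaw": 1},
  ],
)

```text
time_s: 7.5
position: [0.5027, 0.0909, 0.1791]
tool_rot: [[-0.219, 0.976, -0.0], [0.976, 0.219, 0.001], [0.001, 0.0, -1.0]]
ft_force: [0.1, 0.4, 0.6]
grip_width: 0.0857
```

Emit:
apply_moves(
  plan=[
    {"tx": 0, "ty": 0, "tz": 0, "rx": 0, "ry": 0, "rz": 0, "jaw": 1},
  ],
)

```text
time_s: 7.6
position: [0.5029, 0.0901, 0.1792]
tool_rot: [[-0.218, 0.976, -0.0], [0.976, 0.218, 0.001], [0.001, 0.0, -1.0]]
ft_force: [-0.5, 0.1, -0.5]
grip_width: 0.0855
```

Emit:
apply_moves(
  plan=[
    {"tx": -0.9, "ty": 3, "tz": -25, "rx": 0, "ry": 0, "rz": 0, "jaw": 1},
    {"tx": -0.9, "ty": 3, "tz": -50, "rx": 0, "ry": 0, "rz": 0, "jaw": 1},
    {"tx": -0.9, "ty": 3, "tz": -70, "rx": 0, "ry": 0, "rz": 0, "jaw": 1},
    {"tx": -0.9, "ty": 3, "tz": -80, "rx": 0, "ry": 0, "rz": 0, "jaw": 1},
    {"tx": -0.9, "ty": 3, "tz": -80, "rx": 0, "ry": 0, "rz": 0, "jaw": 1},
    {"tx": -0.9, "ty": 3, "tz": -80, "rx": 0, "ry": 0, "rz": 0, "jaw": 1},
  ],
)

```text
time_s: 8.2
position: [0.5025, 0.0929, 0.1]
tool_rot: [[-0.218, 0.976, 0.001], [0.976, 0.218, 0.001], [0.001, 0.001, -1.0]]
ft_force: [0.3, -0.7, 1.1]
grip_width: 0.0855
```

Run:
```python
from rig import env
from h import *
s=env.observe();print(s['position'],s['grip_width'],s['time_s'],s['ft_force'],s['q'].round(1))
a=env.get_image('side')['image'][:,:,::-1]
cv2.imwrite('pics/s7.png',cv2.resize(a[180:320,250:430],None,fx=4.2,fy=4.2,interpolation=cv2.INTER_CUBIC))
```

```text
[0.5025194  0.09286377 0.09997299] 0.08554655643196486 8.2 [ 0.33142085 -0.71887556  1.05240898] [ -2.9  26.   92.    0.1  62.  -15.5]
```

View pics/s7.png

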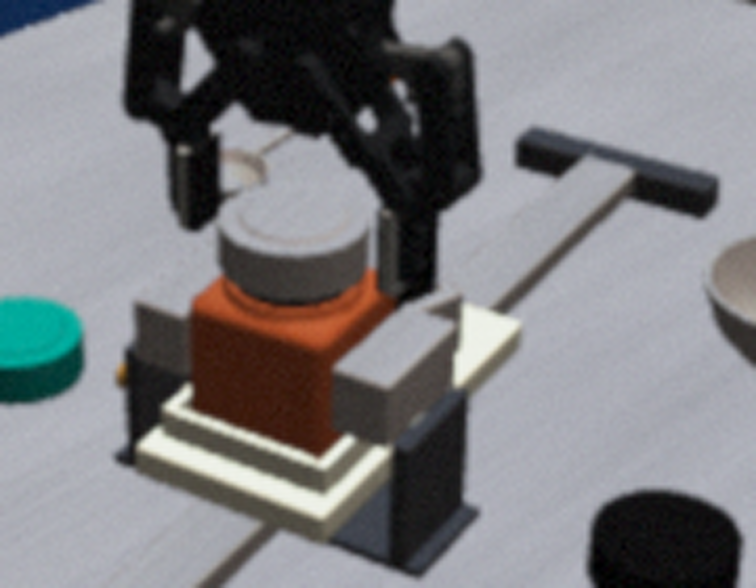

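The fingers straddle the lid, with gaps on both sides, and sit beside its wall above the shoulder. I'll close firmly.

Emit:
apply_moves(
  plan=[
    {"tx": 0, "ty": 0, "tz": 0, "rx": 0, "ry": 0, "rz": 0, "jaw": -1},
    {"tx": 0, "ty": 0, "tz": 0, "rx": 0, "ry": 0, "rz": 0, "jaw": -1},
    {"tx": 0, "ty": 0, "tz": 0, "rx": 0, "ry": 0, "rz": 0, "jaw": -1},
    {"tx": 0, "ty": 0, "tz": 0, "rx": 0, "ry": 0, "rz": 0, "jaw": -1},
    {"tx": 0, "ty": 0, "tz": 0, "rx": 0, "ry": 0, "rz": 0, "jaw": -1},
  ],
  grip_force=90,
)

```text
time_s: 8.75
position: [0.5028, 0.0928, 0.1015]
tool_rot: [[-0.218, 0.976, 0.003], [0.976, 0.218, 0.001], [-0.0, 0.003, -1.0]]
ft_force: [-3.8, -2.0, 9.4]
grip_width: 0.057
```

Run:
```python
from rig import env
from h import *
s=env.observe();print(s['position'],s['grip_width'],s['time_s'],s['ft_force'],s['wrist_torque'])
a=env.get_image('side')['image'][:,:,::-1]
cv2.imwrite('pics/s8.png',cv2.resize(a[180:320,250:430],None,fx=4.2,fy=4.2,interpolation=cv2.INTER_CUBIC))
```

```text
[0.50282587 0.09283321 0.10150289] 0.057047586925254336 8.75 [-3.78619962 -1.96143514  9.36792031] [-0.09771229  0.54552026  0.05189782]
```

View pics/s8.png

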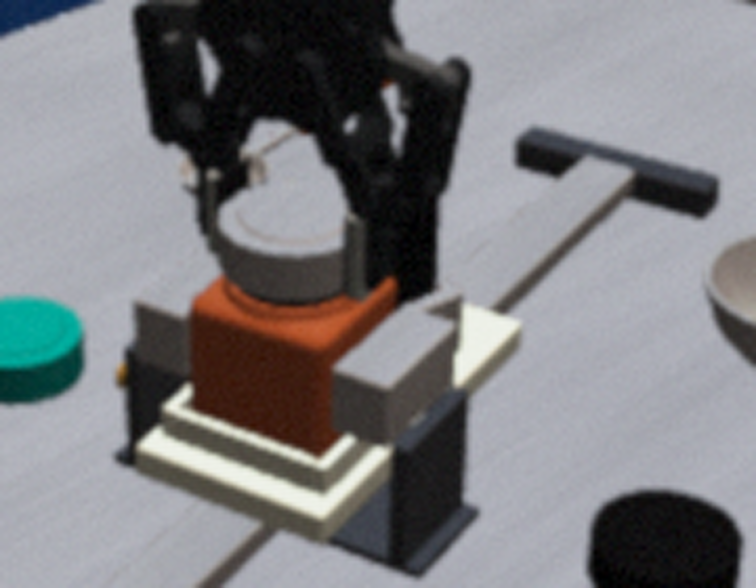

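The lid is gripped, the pads spanning its wall at about (210,210) and (355,250) in the crop. I'll turn anticlockwise in steps, starting with 0.6 rad.

Emit:
apply_moves(
  plan=[
    {"tx": 0, "ty": 0, "tz": 0, "rx": 0, "ry": 0, "rz": 0.1, "jaw": -1},
    {"tx": 0, "ty": 0, "tz": 0, "rx": 0, "ry": 0, "rz": 0.2, "jaw": -1},
    {"tx": 0, "ty": 0, "tz": 0, "rx": 0, "ry": 0, "rz": 0.3, "jaw": -1},
    {"tx": 0, "ty": 0, "tz": 0, "rx": 0, "ry": 0, "rz": 0.4, "jaw": -1},
    {"tx": 0, "ty": 0, "tz": 0, "rx": 0, "ry": 0, "rz": 0.5, "jaw": -1},
    {"tx": 0, "ty": 0, "tz": 0, "rx": 0, "ry": 0, "rz": 0.6, "jaw": -1},
  ],
)

```text
time_s: 9.4
position: [0.5034, 0.0931, 0.1017]
tool_rot: [[-0.733, 0.68, 0.004], [0.68, 0.733, 0.003], [-0.001, 0.005, -1.0]]
ft_force: [2.1, 1.7, -2.7]
grip_width: 0.0573
```

Run:
```python
from rig import env
from h import *
s=env.observe();R=s['tool_rot'];print(s['position'],np.arctan2(R[1,1],R[0,1]),s['grip_width'],s['time_s'],s['ft_force'],s['wrist_torque'],s['q'].round(1))
a=env.get_image('side')['image'][:,:,::-1]
cv2.imwrite('pics/s9.png',cv2.resize(a[180:320,250:430],None,fx=4.2,fy=4.2,interpolation=cv2.INTER_CUBIC))
```

```text
[0.50335797 0.09310611 0.10174236] 0.8226192213929667 0.057308291502287174 9.4 [ 2.08023217  1.65673374 -2.65510671] [ 0.27768981 -0.36713516 -0.50470771] [ -2.9  25.9  91.8   0.2  62.1 -50.1]
```

View pics/s9.png

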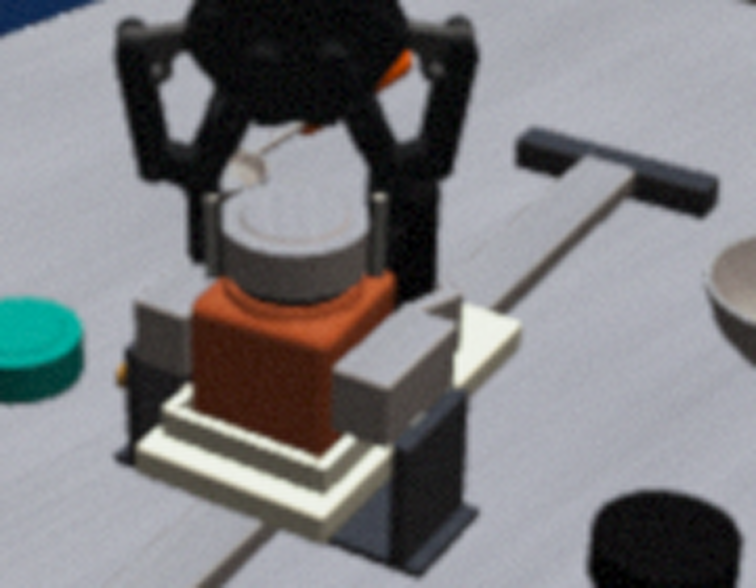

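The resisting torque is 0.50 N m, which matches the seal, and the brushed grain on the lid top has turned with the gripper. I'll turn on to about 1.22 rad total.

Emit:
apply_moves(
  plan=[
    {"tx": 0, "ty": 0, "tz": 0, "rx": 0, "ry": 0, "rz": 0.1, "jaw": -1},
    {"tx": 0, "ty": 0, "tz": 0, "rx": 0, "ry": 0, "rz": 0.2, "jaw": -1},
    {"tx": 0, "ty": 0, "tz": 0, "rx": 0, "ry": 0, "rz": 0.3, "jaw": -1},
    {"tx": 0, "ty": 0, "tz": 0, "rx": 0, "ry": 0, "rz": 0.4, "jaw": -1},
    {"tx": 0, "ty": 0, "tz": 0, "rx": 0, "ry": 0, "rz": 0.5, "jaw": -1},
    {"tx": 0, "ty": 0, "tz": 0, "rx": 0, "ry": 0, "rz": 0.58, "jaw": -1},
    {"tx": 0, "ty": 0, "tz": 0, "rx": 0, "ry": 0, "rz": 0.62, "jaw": -1},
    {"tx": 0, "ty": 0, "tz": 0, "rx": 0, "ry": 0, "rz": 0.62, "jaw": -1},
  ],
)

```text
time_s: 10.25
position: [0.5037, 0.0936, 0.1018]
tool_rot: [[-0.992, 0.125, 0.002], [0.125, 0.992, 0.006], [-0.002, 0.006, -1.0]]
ft_force: [2.8, 4.3, -4.5]
grip_width: 0.0573
```

Run:
```python
from rig import env
from h import *
s=env.observe();R=s['tool_rot'];print(s['position'],np.arctan2(R[1,1],R[0,1])-.22,s['grip_width'],s['time_s'],s['ft_force'],s['wrist_torque'],s['q'].round(1))
a=env.get_image('side')['image'][:,:,::-1]
cv2.imwrite('pics/s10.png',cv2.resize(a[180:320,250:430],None,fx=4.2,fy=4.2,interpolation=cv2.INTER_CUBIC))
```

```text
[0.50369504 0.09355121 0.10182633] 1.225667139896278 0.057277791343310264 10.25 [ 2.77643165  4.32008211 -4.48214948] [ 0.68387562 -0.52026575 -0.43535527] [ -2.9  25.9  91.7   0.4  62.3 -85.9]
```

View pics/s10.png

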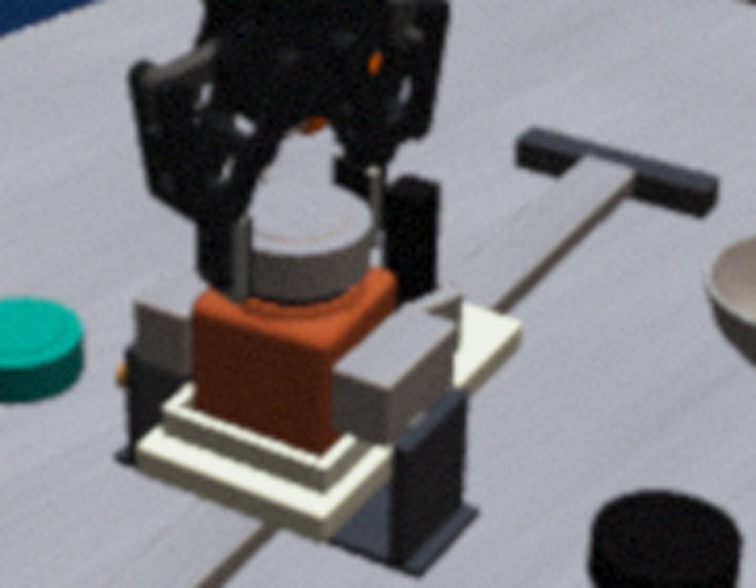

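The gripper has turned 1.226 rad and the torque held steady. I'll test-lift by 5 mm and watch the force.

Emit:
apply_moves(
  plan=[
    {"tx": 0, "ty": 0, "tz": 2, "rx": 0, "ry": 0, "rz": 0, "jaw": -1},
    {"tx": 0, "ty": 0, "tz": 4, "rx": 0, "ry": 0, "rz": 0, "jaw": -1},
    {"tx": 0, "ty": 0, "tz": 5, "rx": 0, "ry": 0, "rz": 0, "jaw": -1},
    {"tx": 0, "ty": 0, "tz": 5, "rx": 0, "ry": 0, "rz": 0, "jaw": -1},
  ],
)

```text
time_s: 10.7
position: [0.5037, 0.0933, 0.1073]
tool_rot: [[-0.992, 0.126, 0.003], [0.126, 0.992, 0.005], [-0.002, 0.006, -1.0]]
ft_force: [-0.2, -0.0, -0.2]
grip_width: 0.0571
```

Run:
```python
from rig import env
from h import *
s=env.observe();R=s['tool_rot'];print(s['position'],np.arctan2(R[1,1],R[0,1])-.22,s['grip_width'],s['time_s'],s['ft_force'],s['wrist_torque'])
a=env.get_image('side')['image'][:,:,::-1]
cv2.imwrite('pics/s11.png',cv2.resize(a[180:320,250:430],None,fx=4.2,fy=4.2,interpolation=cv2.INTER_CUBIC))
```

```text
[0.50369884 0.0933448  0.10727258] 1.2245815726661868 0.05711860919933635 10.7 [-0.22127856 -0.00940584 -0.16792065] [ 0.03797194 -0.01299151 -0.03131432]
```

View pics/s11.png

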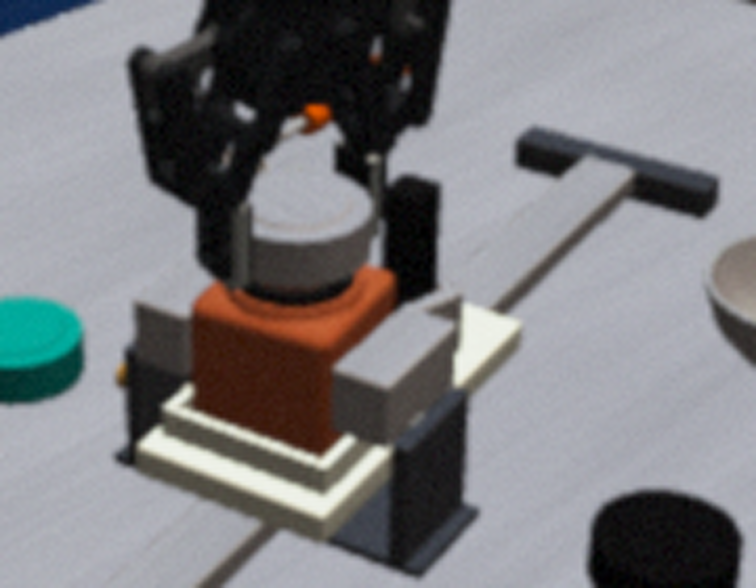

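The lid has come up with about zero force, showing more black gap under it, and the jar stayed down. I'll lift 37 mm more.

Emit:
apply_moves(
  plan=[
    {"tx": 0, "ty": 0, "tz": 4, "rx": 0, "ry": 0, "rz": 0, "jaw": -1},
    {"tx": 0, "ty": 0, "tz": 9, "rx": 0, "ry": 0, "rz": 0, "jaw": -1},
    {"tx": 0, "ty": 0, "tz": 14, "rx": 0, "ry": 0, "rz": 0, "jaw": -1},
    {"tx": 0, "ty": 0, "tz": 19, "rx": 0, "ry": 0, "rz": 0, "jaw": -1},
    {"tx": 0, "ty": 0, "tz": 25, "rx": 0, "ry": 0, "rz": 0, "jaw": -1},
    {"tx": 0, "ty": 0, "tz": 31, "rx": 0, "ry": 0, "rz": 0, "jaw": -1},
    {"tx": 0, "ty": 0, "tz": 35, "rx": 0, "ry": 0, "rz": 0, "jaw": -1},
    {"tx": 0, "ty": 0, "tz": 37, "rx": 0, "ry": 0, "rz": 0, "jaw": -1},
    {"tx": 0, "ty": 0, "tz": 37, "rx": 0, "ry": 0, "rz": 0, "jaw": -1},
    {"tx": 0, "ty": 0, "tz": 37, "rx": 0, "ry": 0, "rz": 0, "jaw": -1},
  ],
)

```text
time_s: 11.75
position: [0.5035, 0.0934, 0.144]
tool_rot: [[-0.992, 0.126, 0.002], [0.126, 0.992, 0.005], [-0.002, 0.006, -1.0]]
ft_force: [0.0, 0.2, -0.8]
grip_width: 0.0573
```

Run:
```python
from rig import env
from h import *
s=env.observe();R=s['tool_rot'];print(s['position'],s['grip_width'],s['time_s'],s['ft_force'],s['wrist_torque'])
a=env.get_image('side')['image'][:,:,::-1];b=env.get_image('top')['image'][:,:,::-1]
cv2.imwrite('pics/s12.png',cv2.resize(a[160:320,250:430],None,fx=3.7,fy=3.7,interpolation=cv2.INTER_CUBIC));cv2.imwrite('pics/t12.png',b)
```

```text
[0.50354127 0.09338966 0.14395755] 0.05734604272358805 11.75 [ 0.02278783  0.16549971 -0.82618427] [-0.04354903  0.05134954 -0.00742587]
```

View pics/s12.png

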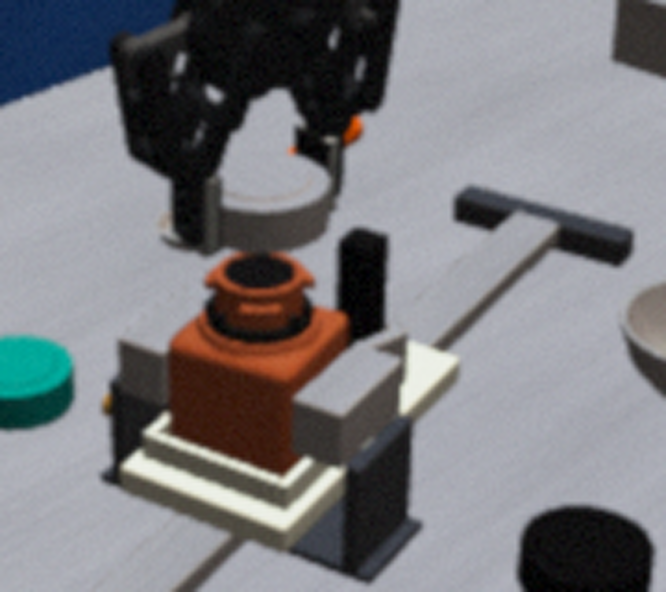

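View pics/t12.png

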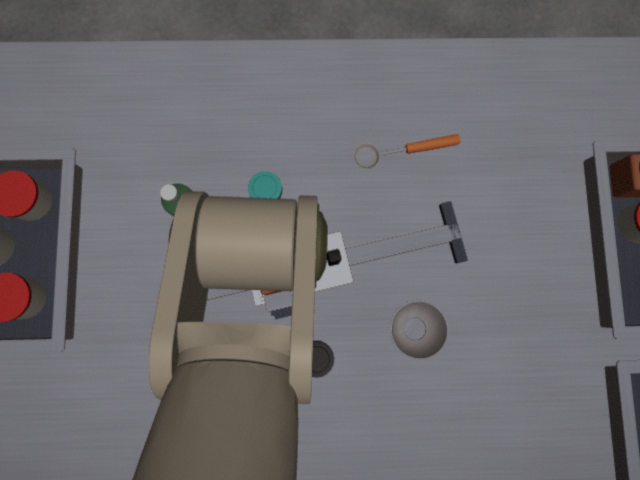

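The side view shows the lid held level at about (272,200), clear above the open mouth at (263,270), with the jar down in its nest between the jaws. The top view shows the bowl (419,330), the spoon (366–460,135–156) and the bottle cap (170,192) where they were at the start. I'm handing in.

Run:
```python
from rig import env
print(env.close_job())
```

```text
the job is handed in; nothing more can be done
None
```

The lid is off and held level above the open jar, and the job is handed in at about 12 s of the 48 s allowed. No verdict came back.

- **Carrier:** I pinched the post and pushed the carrier about 167 mm along the rail. The push force reversed as the detent caught, and the top view then put the nest within about 0.5 mm of the seat.
- **Lid:** I gripped it at 90 N and turned the gripper 1.22 rad anticlockwise against about 0.5 N m. It came off with almost no force.
- **Last checks:**
  - The gripper still held the lid, at a width of 57 mm.
  - From the height it was lifted, its lower edge is about 25 mm above the rim.
  - The tool is tilted less than 0.01 rad and there was almost no outside force on it.
  - The jar is down in its nest between the jaws.
  - The bowl, bottle and spoon looked unmoved, though the arm hid part of the bottle in the last top view.

Some things did not go cleanly or agree:

- The first two move calls were refused for missing keys; nothing moved.
- One move overshot by about 5 mm in y, corrected before gripping.
- The gripper read 57 mm on the nominally 60 mm lid.
- A rough side-view estimate of the lid centre, taken before gripping it, was about 5 mm off the top view's. I used the top view's.
- The lid's own rotation was not measured apart from the gripper's. I relied on the steady torque and on the lid coming free.
- In the last side view the lid looks a few millimetres off the mouth's axis, within the 18 mm allowed.

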